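# Scoop energy bites into a clamshell pack and shut it

## Robot

A 6-joint arm with a two-finger parallel gripper is mounted at the origin on the work surface. World frame = base frame: x ahead of the robot, y to its left, z up, the work surface at z = 0. Lengths are in m, angles in degrees, forces in N, time in s.
With the tool pointing down it reaches from about 0.35 to 0.975 m from the base axis. Payload 4.9 kg.
Tool frame: the origin (TCP) lies at the very end of the fingers, on their centre line; the grasp point (between the pads) lies 19 mm behind it; z points along the fingers, y is the direction in which the jaws open and shut (so a half turn about z gives the same grasp; the last joint's range is limited). The gripper opens to 85 mm and grips with 20 to 120 N. Pads are 22 mm wide; open, the fingers measure 114 mm over their backs; the gripper's body (76 mm by 85 mm) begins 54 mm behind the grasp point. The pads swing forward as they close: fully open they stand 13 mm farther back than shut.
Start: joints at [-73.969, 3.019, 92.412, -0, 84.569, -6.818], TCP at [0.243, -0.576, 0.231] pointing down, gripper open.
Joint ranges: [-172.51, 172.51], [-57.92, 126.97], [3.15, 148.05], [-58.71, 238.71], [5.1, 150.11], [-179.66, 179.66]. Speed limits (degrees/s): [147.25, 147.25, 180, 180, 180, 180].

## Interface

Orientations are given as [roll, pitch, yaw] about the fixed x, y, z axes, in that order (R = Rz(yaw) Ry(pitch) Rx(roll)).
In Python, from station import bot gives the robot as it stands. The module is installed in compiled form; this text tells all that it offers. Calls block until the motion is done:
- bot.movep(position, orientation): joint-space move of the TCP to a pose.
- bot.line_to(position, rot=None, velocity=0.15, stop_force=None): straight line of the TCP; rot=None keeps the orientation; velocity is the mean speed in m/s. With stop_force (N) it stops when the force on the tool has changed by that much, and returns True; else False.
- bot.movej(angles): joint-space move.
- bot.gripper_to(opening): opening from 0.0 (shut) to 1.0 (fully open); the grip force is fixed at half the most; returns when the fingers have stopped.
- bot.pause(seconds).
- bot.solve_ik(position, orientation): joint angles nearest the present ones, or None.
- bot.get_obs(): the state.
- bot.get_image(name): name is "scene" or "top" or "wrist"; returns a dict with "frame" (480x640x3 uint8, red, green, blue), "camera_matrix" (3x3 intrinsics, pixels), "T" (4x4, takes a point from camera to world coordinates); the wrist camera has in their place "hand_eye" (4x4, takes a point from camera to tool coordinates, whose origin is the TCP and whose axes are the flange's). Camera axes: x right, y down, z forward; pixel columns grow to the right and rows downward; lengths in m; the calibration is good to about 2 mm. A picture is of the moment at which its call begins: read the wrist's pose just before it. There is no depth.
A pose or a line that the arm cannot do raises bot.Unreachable and nothing moves.
- bot.hand_in(): hands the job in, once; it reports no verdict.
The state is a dict: "clock": time; "q": joint angles; "qvel": joint speeds; "joint_efforts": joint torques, N m; "eef_pos": TCP position; "ee_rot": TCP orientation; "force": force on the tool from outside, world axes, zero at the start; "ft_torque": the same for the moment, N m; "grip_width": opening from 0.0 (shut) to 1.0 (fully open).
Only numpy, scipy, OpenCV 4.12 (cv2) and the standard library are available. Lean on these libraries where they do the work, as an engineer would, in place of code of your own. Each camera call takes 0.05 s, during which the arm holds its last target. There are 200 camera calls.

## Task

Pick up the green scoop and use it to scoop energy bites out of the steel pan and tip at least three of them into the open clamshell pack, without touching the bites with the gripper. Then lay the scoop down on the bench and fold the pack's lid shut, edge to edge. Every bite must end up either in the pack or still in the pan, and the jars are to stay where they stand.

Things in the scene. Friction and masses are not known exactly. Their poses are not given: they have to be found in the camera images.
- pan: Shallow open steel food pan, 265 x 162 x 40 mm over its rim, fixed on the bench. Origin: centre of its underside; x along the 265 mm length, y across, z up. Rim 40 mm above the bench, 10 mm wide. The well is 245 x 142 mm inside; a 45 degree fillet 16 mm wide runs round the foot of its walls, leaving a flat floor 213 x 110 mm, 3 mm above the bench. The bites lie from the middle to its +x end, the one away from the robot.
- scoop_grip (a point): Point to grasp, inside the handle of the green plastic hand scoop (about 90 g, loose, lying bowl-up on the bench, handle to the robot). Scoop axes: x from handle to open front lip, y across, z up. It is 61 mm above the underside of the bowl. The handle is a bar 22 mm wide across y, 16 mm thick, rising backwards at 25 degrees, from 45 mm ahead of this point to 59 mm behind it.
- scoop_bowl (a point): Middle of the scoop's bowl, 20 mm above its underside, 99 mm ahead (+x) of and 41 mm below the grip point; same axes. The bowl is 110 mm long, 90 mm wide outside (85 inside), open in front and above; its back wall is 50 mm high, its side walls fall from 50 mm at the back to 28 mm at the front; flat floor 2 mm thick.
- scoop_lip (a point): Middle of the scoop's front lip, on the underside of the floor: 154 mm ahead (+x) of and 61 mm below the grip point; same axes.
- pack_floor (a point): Centre of the inner floor of the lower half of the off-white moulded-fibre clamshell pack, 9 mm above the bench. z up; y points to the hinge side. The lower half sits fixed in a flat aluminium nest (185 mm square, 6 mm thick) and does not move; it is 150 x 150 mm outside (144 inside), with 3 mm walls whose rim, with an 8 mm flange all round, is 46 mm above the bench.
- pack_hinge (a point): Middle of the hinge line between the pack's halves, 83 mm to the +y side of the pack's centre and 46 mm above the bench. The hinge line is the x axis.
- lid (a joint): Angle of the pack's upper half (lid) in rad: 0 is shut with the two rims edge to edge, 1.57 upright, larger leans away outward from the pack (it starts at 1.85 to 2.25; stop at 2.5). The fold is stiff: the lid stays at whatever angle it is left and moves under about 1 N at its free edge, so it must be pushed all the way down.
- lid_edge (a point): Middle of the lid's free edge, opposite the hinge, 166 mm from the hinge line, at the rim; a tab 34 mm wide sticks out 13 mm farther. Axes are the lid's own: x along the hinge, -y from the hinge to the free edge, z towards the outside of the lid (up when shut).
- lid_top (a point): Centre of the lid's outer face (with the plain green label), 83 mm from the hinge line; the lid is 28 mm deep, 150 x 150 mm, so the shut pack is 74 mm high above the bench. Axes as for lid_edge.
- bite1_c (a point): Centre of energy bite 1 of 7: a firm brown nutty ball, 28 mm across, 14 g, dry and fairly slippery (friction about 0.3), loose; it rolls. One of those lying in the pan.
- bite2_c (a point): Centre of energy bite 2 of 7: a firm brown nutty ball, 28 mm across, 14 g, dry and fairly slippery (friction about 0.3), loose; it rolls. One of those lying in the pan.
- bite3_c (a point): Centre of energy bite 3 of 7: a firm brown nutty ball, 28 mm across, 14 g, dry and fairly slippery (friction about 0.3), loose; it rolls. One of those lying in the pan.
- bite4_c (a point): Centre of energy bite 4 of 7: a firm brown nutty ball, 28 mm across, 14 g, dry and fairly slippery (friction about 0.3), loose; it rolls. One of those lying in the pan.
- bite5_c (a point): Centre of energy bite 5 of 7: a firm brown nutty ball, 28 mm across, 14 g, dry and fairly slippery (friction about 0.3), loose; it rolls. One of those lying in the pan.
- bite6_c (a point): Centre of energy bite 6 of 7: a firm brown nutty ball, 28 mm across, 14 g, dry and fairly slippery (friction about 0.3), loose; it rolls. One of those lying in the pan.
- bite7_c (a point): Centre of energy bite 7 of 7: a firm brown nutty ball, 28 mm across, 14 g, dry and fairly slippery (friction about 0.3), loose; it rolls. One of those lying in the pan.
- jar_black_c (a point): Centre of a black jar with black lid, 84 mm across, 100 mm high, standing on the far side of the bench; a bystander.
- jar_green_c (a point): Centre of a black jar with bright green lid, 84 mm across, 100 mm high, standing on the far side of the bench; a bystander.
- jar_white_c (a point): Centre of a white pot, 68 mm across, 75 mm high, standing on the far side of the bench; a bystander.
Mind the look-alikes: they are no part of the job. Of the things that look like the part that bears scoop_grip, take the one that is nearest to the robot's base at the start.

How it is judged:
By the outcome, as a careful person would: the job done as asked, in the order asked, and still so for the second after the job is handed in, with the robot touching nothing.
It also fails if it takes over 72 s, if anything falls off the work surface, if the arm or the gripper's body presses on something with over 40 N, if the wrist force passes 120 N, or if a joint passes its speed limit or range.

## Working session

There is one attempt and no reset: what is moved stays moved. The work goes in short steps, each a Python script; the robot and the scene stay as the last script left them, time stands still between calls to the robot, and variables do not carry over. Pictures are saved under pics/ and viewed, about 8 in all and at most 12, crops included, and the job is handed in when it is done.

```bash
mkdir -p pics; python3 - <<'E'
from station import bot
import cv2,numpy as np
for n in("scene","top"):
    d=bot.get_image(n); cv2.imwrite(f"pics/{n}0.png",d["frame"][:,:,::-1]); print(n,d["camera_matrix"].round(1).tolist(),d["T"].round(4).tolist())
o=bot.get_obs(); print(o)
E
```

```text
scene [[433.5, 0.0, 326.6], [0.0, 433.5, 236.2], [0.0, 0.0, 1.0]] [[0.654, 0.588, -0.4759, 1.0197], [0.7563, -0.494, 0.4289, -0.267], [0.0171, -0.6405, -0.7678, 0.729], [0.0, 0.0, 0.0, 1.0]]
top [[583.0, 0.0, 324.4], [0.0, 583.0, 238.0], [0.0, 0.0, 1.0]] [[-0.0046, -0.9815, 0.1916, 0.3616], [-0.9999, 0.0023, -0.0122, 0.095], [0.0116, -0.1917, -0.9814, 1.3475], [0.0, 0.0, 0.0, 1.0]]
{'clock': 0.1, 'q': array([-7.39709952e+01,  3.05371285e+00,  9.24868337e+01, -1.51405845e-03,
        8.45686056e+01, -6.81774714e+00]), 'qvel': array([ 0.05958343, -0.15946453, -0.294452  , -0.09878464, -0.08350473,
       -0.04886711]), 'joint_efforts': array([ 9.40815589e-04, -3.94906318e+01, -3.71362352e+01, -5.67032032e-05,
        3.87878987e-03,  5.93756340e-06]), 'eef_pos': array([ 0.24250325, -0.57540309,  0.2301562 ]), 'ee_rot': array([-1.79891441e+02, -1.14612764e-02,  2.28468859e+01]), 'force': array([ 0.28411764, -0.59536121, -0.35535807]), 'ft_torque': array([0.0119152 , 0.01118598, 0.05721886]), 'grip_width': 1.0001724215813972}
```

View pics/scene0.png

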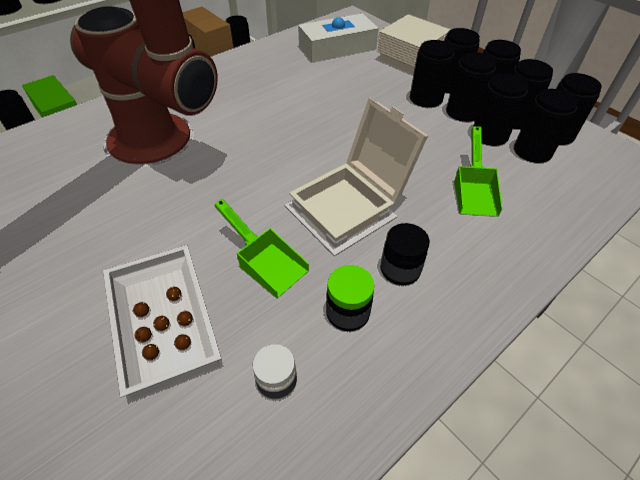

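View pics/top0.png

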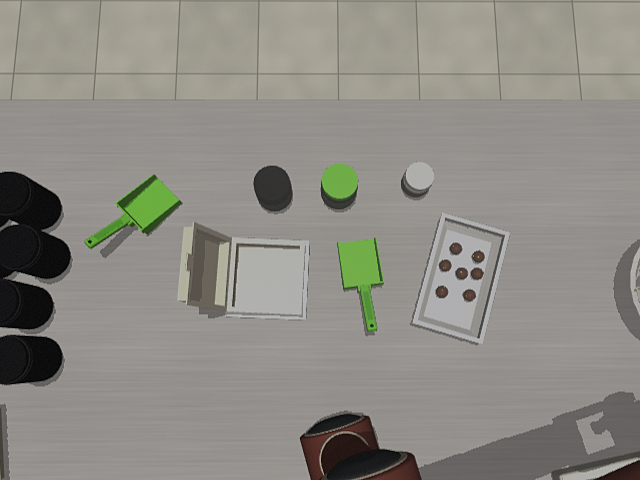

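The top view shows two green scoops: one at (362,285), between pack and pan, and one at (132,215), far left by the black jars. The robot base is at the bottom, around (350,470+), so the one at (362,285) is nearest. I'll check it in close crops.

```bash
python3 - <<'E'
import cv2
a=cv2.imread("pics/top0.png")
cv2.imwrite("pics/c1.png",cv2.resize(a[205:350,325:520],None,fx=4,fy=4,interpolation=cv2.INTER_CUBIC))
cv2.imwrite("pics/c2.png",cv2.resize(a[215:330,170:320],None,fx=5,fy=5,interpolation=cv2.INTER_CUBIC))
E
```

```text
(no output)
```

View pics/c1.png

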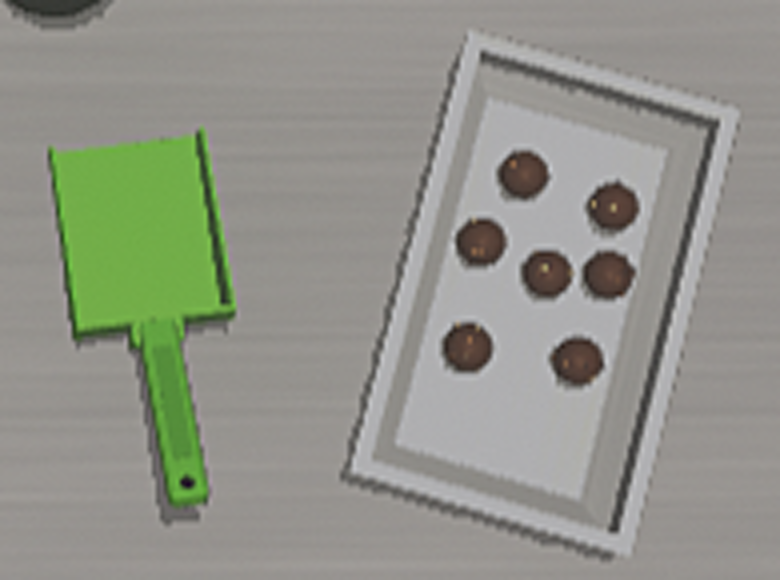

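View pics/c2.png

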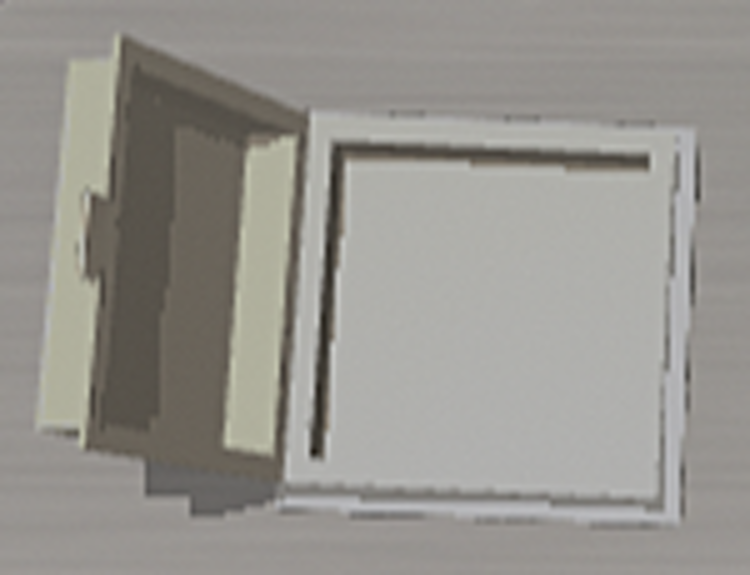

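The crop confirms a green scoop with its handle towards the robot (hole at about (187,482)). In the same crop the pan rim corners are (470,32), (738,112), (628,550) and (345,472), with seven bites between. The pack crop shows the lid leaning left, with the hinge line from (310,110) to (285,495). Next I fit the poses and overlay the models as a check.

```bash
cat > geo.py <<'E'
import numpy as np, cv2, json
from scipy.optimize import least_squares
K=np.array([[583,0,324.4],[0,583,238.],[0,0,1]])
def proj(d,P):
    P=np.atleast_2d(P); T=d["T"]; c=(P-T[:3,3])@T[:3,:3]; c=c/c[:,2:]
    return (c@d["camera_matrix"].T)[:,:2]
def ray(d,uv,z):
    T=d["T"]; r=T[:3,:3]@np.linalg.inv(d["camera_matrix"])@np.array([uv[0],uv[1],1.]); t=T[:3,3]
    return t+r*(z-t[2])/r[2]
def pose(p,M):   # p=x,y,yaw
    c,s=np.cos(p[2]),np.sin(p[2]); M=np.asarray(M,float)
    return np.c_[p[0]+c*M[:,0]-s*M[:,1],p[1]+s*M[:,0]+c*M[:,1],M[:,2]]
def fit(d,M,uv,p0): 
    r=least_squares(lambda p:(proj(d,pose(p,M))-uv).ravel(),p0,x_scale=[.1,.1,.1]); return r.x,np.abs(r.fun).max()
E
cat > fit.py <<'E'
from geo import *; from station import bot
d=bot.get_image("top"); s=bot.get_image("scene")
c1=lambda a:(np.array(a,float)+.5)/4-.5+[325,205]
c2=lambda a:(np.array(a,float)+.5)/5-.5+[170,215]
panM=[[.1325,.081,.04],[.1325,-.081,.04],[-.1325,-.081,.04],[-.1325,.081,.04]]
pan,e1=fit(d,panM,c1([[470,32],[738,112],[628,548],[345,470]]),[.6,-.1,-.2])
# scoop, origin grip point, heights above bench
scM=[[.154,.045,.028],[.154,-.045,.028],[.044,-.045,.0],[.044,.045,.0]]
sc,e2=fit(d,scM,c1([[51,150],[203,130],[234,318],[77,342]]),[.5,.05,0])
pkM=[[.083,.083,.046],[.083,-.083,.046],[-.083,-.083,.046],[-.083,.083,.046]]
pk,e3=fit(d,pkM,c2([[310,110],[680,130],[662,512],[285,492]]),[.55,.2,0])
b=np.array([ray(d,c1(p),.017) for p in [[523,175],[613,206],[480,242],[546,273],[608,274],[467,347],[577,361]]])
bl=b[:,:2]-pan[:2]; c,q=np.cos(pan[2]),np.sin(pan[2]); bl=np.c_[c*bl[:,0]+q*bl[:,1],-q*bl[:,0]+c*bl[:,1]]
print("pan",pan.round(4),e1,"scoop",sc.round(4),e2,"pack",pk.round(4),e3); print("bites in pan",bl.round(3).tolist())
# lid angle from its edge tab midpoint, c2 (120,35),(82,450) rim edge corners
lm=lambda f:[[x,.083-.166*np.cos(f),.046+.166*np.sin(f)] for x in(.083,-.083)]
r=least_squares(lambda f:(proj(d,pose(pk,lm(f[0])))-c2([[120,35],[82,450]])).ravel(),[2.]); print("lid",r.x,np.abs(r.fun).max())
for n,u,z in(("black",(272,175),.1),("green",(340,180),.1),("white",(419,175),.075)): print(n,ray(d,u,z).round(3))
json.dump(dict(pan=pan.tolist(),sc=sc.tolist(),pk=pk.tolist(),lid=r.x[0]),open("p.json","w"))
scA=scM+[[.044,.045,.05],[.044,-.045,.05],[-.053,0,.061+.025]]
out=[]
for im,(x0,y0,x1,y1),k in((d,(170,205,520,350),2.28),(s,(95,90,435,400),1.2)):
    k2=k; a=cv2.resize(im["frame"][y0:y1,x0:x1,::-1],None,fx=k2,fy=k2)
    for M,p in((panM,pan),(pkM,pk),(scA,sc),(lm(r.x[0]),pk)):
        for u in proj(im,pose(p,M)): cv2.circle(a,tuple(int(v) for v in (u-[x0,y0])*k2),2,(0,0,255),-1)
    out.append(a)
w=max(o.shape[1] for o in out); out=[cv2.copyMakeBorder(o,0,0,0,w-o.shape[1],cv2.BORDER_CONSTANT) for o in out]
v=np.vstack(out)[:, :800]; v=v if v.shape[0]<=600 else v[:600]; cv2.imwrite("pics/ov.png",v)
E
python3 fit.py
```

```text
pan [ 0.5282 -0.2302 -0.3025] 2.0814308963595636 scoop [ 0.4639 -0.0183  0.1489] 0.8093766010332786 pack [ 0.5282  0.2091 -0.0493] 1.809131059481615
bites in pan [[0.063, 0.024], [0.061, -0.03], [0.018, 0.038], [0.012, -0.003], [0.022, -0.037], [-0.043, 0.03], [-0.032, -0.032]]
lid [1.91056198] 0.6440663056191056
black [0.748 0.195 0.1  ]
green [0.737 0.044 0.1  ]
white [ 0.756 -0.137  0.075]
```

View pics/ov.png

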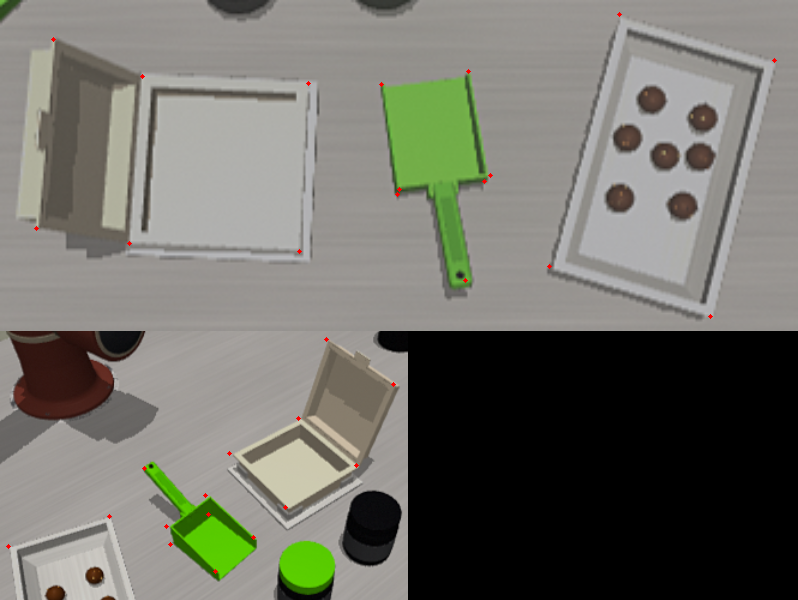

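The overlay (top half from the top camera, bottom half from the scene camera) has the scoop good to about 1 px. The pan and pack residuals are about 2 px because I mixed up the rim and base corners. I'll look at both closer to refine.

```bash
python3 - <<'E'
import cv2,numpy as np
s=cv2.imread("pics/scene0.png"); t=cv2.imread("pics/top0.png")
f=lambda a,k:cv2.resize(a,None,fx=k,fy=k,interpolation=cv2.INTER_CUBIC)
v=np.zeros((600,800,3),np.uint8)
a=f(s[240:405,98:228],3.5); v[:a.shape[0],:a.shape[1]]=a
b=f(s[165:255,280:405],2.7); v[:b.shape[0],460:460+b.shape[1]]=b
c=f(t[205:350,405:515],2.4); v[248:248+c.shape[0],460:460+c.shape[1]]=c
cv2.imwrite("pics/z.png",v)
E
```

```text
(no output)
```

View pics/z.png

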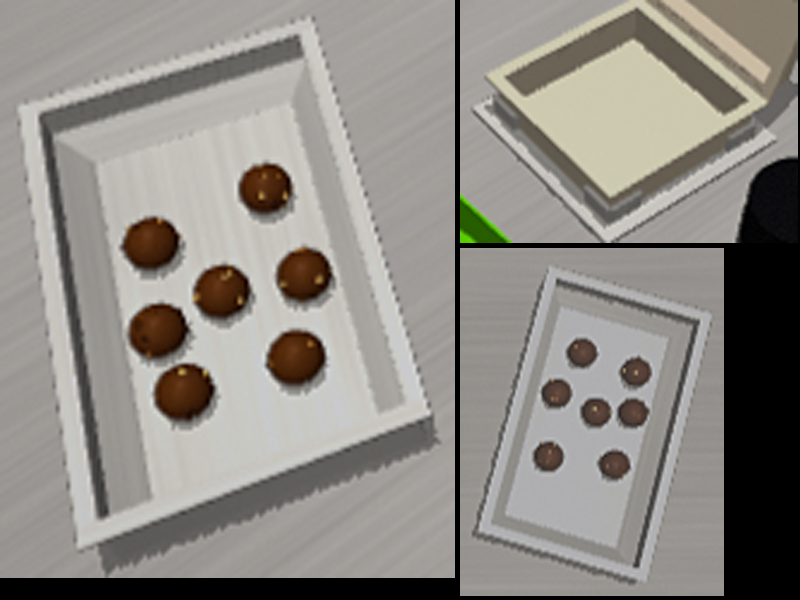

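The scene crop gives the pan rim corners (22,105), (310,18), (432,413) and (80,547), and the pack rim corners (487,77), (608,200) and (768,100). I'll refit using both cameras.

```bash
cat > fit2.py <<'E'
from geo import *; from station import bot
d=bot.get_image("top"); s=bot.get_image("scene"); P=json.load(open("p.json"))
c1=lambda a:(np.array(a,float)+.5)/4-.5+[325,205]
c2=lambda a:(np.array(a,float)+.5)/5-.5+[170,215]
z1=lambda a:(np.array(a,float)+.5)/3.5-.5+[98,240]
z2=lambda a:(np.array(a,float)-[460,0]+.5)/2.7-.5+[280,165]
def fitm(obs,p0):
    f=lambda p:np.concatenate([(proj(im,pose(p,M))-uv).ravel() for im,M,uv in obs])
    r=least_squares(f,p0,loss="soft_l1",x_scale=[.1]*3); return r.x,f(r.x).round(1)
a,b=.1325,.081
pan,e=fitm([(s,[[-a,-b,.04],[-a,b,.04],[a,b,.04],[a,-b,.04]],z1([[22,105],[310,18],[432,413],[80,547]])),
 (d,[[.1065,.055,.003],[.1065,-.055,.003],[-.1065,-.055,.003],[-.1065,.055,.003]],c1([[490,98],[668,150],[582,500],[395,445]])),
 (d,[[a,b,.04],[a,-b,.04]],c1([[470,32],[738,112]]))],P["pan"]); print("pan",pan.round(4),e)
h=.083
pk,e=fitm([(s,[[-h,-h,.046],[h,-h,.046],[h,h,.046]],z2([[487,77],[608,200],[768,100]])),
 (d,[[h,h,.046],[h,-h,.046]],c2([[310,110],[680,130]]))],P["pk"]); print("pack",pk.round(4),e)
B=np.array([ray(d,c1(p),.017) for p in [[523,175],[613,206],[480,242],[546,273],[608,274],[467,347],[577,361]]])
B2=np.array([ray(s,z1(p),.017) for p in [[184,391],[297,357],[158,330],[221,291],[303,273],[151,243],[265,187]]])
c,q=np.cos(pan[2]),np.sin(pan[2])
for X in(B,B2):
    l=X[:,:2]-pan[:2]; print(np.c_[c*l[:,0]+q*l[:,1],-q*l[:,0]+c*l[:,1]].round(3).tolist())
P["pan"]=pan.tolist();P["pk"]=pk.tolist();json.dump(P,open("p.json","w"))
E
python3 fit2.py
cat > h.py <<'E'
import numpy as np, json
from scipy.spatial.transform import Rotation as R
from station import bot
P=json.load(open("p.json")); pan,sc,pk=(np.array(P[k]) for k in("pan","sc","pk"))
LAM=10.; DEEP=.015; HALF=0   # tool lean forward in scoop frame, TCP beyond grip
def w(p,x,y): c,s=np.cos(p[2]),np.sin(p[2]); return np.array([p[0]+c*x-s*y,p[1]+s*x+c*y])
def tcp(ref,refl,yaw,pitch,lam=LAM):
    """pose of TCP putting the scoop-frame point refl (from grip) at world ref; pitch>0 nose down, deg"""
    Rs=R.from_euler("yz",[pitch,yaw],degrees=True)
    Rt=Rs*R.from_euler("xy",[180,-lam],degrees=True)*R.from_euler("z",HALF,degrees=True)
    g=np.array(ref)-Rs.apply(refl)
    return g+Rt.apply([0,0,DEEP]), Rt.as_euler("xyz",degrees=True)
LIP=np.array([.154,0,-.061]); HEEL=np.array([.044,0,-.061]); BOWL=np.array([.099,0,-.041]); GRIP=np.zeros(3)
def st(t=""):
    o=bot.get_obs(); print(t,"t=%.1f"%o["clock"],o["eef_pos"].round(4),o["ee_rot"].round(1),"F",o["force"].round(1),"w%.3f"%o["grip_width"])
E
cat > ik.py <<'E'
import h; from h import *
D=np.degrees
for lam in(0,10,15):
  for half in(0,180):
    h.HALF=half
    def ok(*a): 
        q=bot.solve_ik(*tcp(*a,lam=lam)); return None if q is None else np.round(q)
    print(lam,half,"grasp",ok([*sc[:2],.061],GRIP,D(sc[2]),0))
    py=D(pan[2])
    print("  scoop",ok([*w(pan,-.06,0),.03],LIP,py,8),ok([*w(pan,.1,0),.004],LIP,py,3),ok([*w(pan,.118,0),.04],LIP,py,-20),ok([*w(pan,.118,0),.18],LIP,py,-20))
    for yaw in(-90,-45,0,30,60,90,120):
      print("  tip",yaw,[ (p,ok([*w(pk,0,0),.05],LIP,D(pk[2])+yaw,p) is not None) for p in(-20,30,50,60)])
E
python3 ik.py
```

```text
pan [ 0.5275 -0.2298 -0.298 ] [-2.3 -0.1 -0.2 -0.9 -1.   0.1 -1.8  0.5 -1.4 -0.3 -0.7  0.1 -1.2  0.1
 -0.9 -0.2 -1.  -0.8  0.1 -0.8]
pack [ 0.5324  0.2107 -0.0509] [-1.3 -0.6  0.2 -0.5 -0.1  1.4  0.1 -0.1 -0.9 -0.6]
[[0.064, 0.024], [0.062, -0.031], [0.019, 0.038], [0.013, -0.003], [0.022, -0.037], [-0.042, 0.03], [-0.031, -0.032]]
[[0.062, -0.028], [0.065, 0.027], [0.023, -0.034], [0.013, -0.001], [0.019, 0.04], [-0.031, -0.03], [-0.042, 0.032]]
0 0 grasp [-11.  -8. 122.  -0.  66.  70.]
  scoop [-37. -22. 128.  -3.  81.  71.] [-32.   1. 112.  -1.  70.  75.] [-35.  -9. 126.   9.  44.  66.] [-35. -21. 121.   7.  61.  69.]
  tip -90 [(-20, True), (30, True), (50, True), (60, True)]
  tip -45 [(-20, True), (30, True), (50, True), (60, True)]
  tip 0 [(-20, True), (30, True), (50, True), (60, True)]
  tip 30 [(-20, True), (30, True), (50, True), (60, True)]
  tip 60 [(-20, True), (30, True), (50, True), (60, True)]
  tip 90 [(-20, True), (30, True), (50, True), (60, True)]
  tip 120 [(-20, True), (30, True), (50, True), (60, False)]
0 180 grasp [ -11.   -8.  122.    0.   66. -110.]
  sco
[... 2314 characters left out ...]
, (60, True)]
  tip 120 [(-20, True), (30, True), (50, True), (60, True)]
15 180 grasp [ -15.  -18.  131.    7.   53. -117.]
  scoop [ -41.  -35.  136.    3.   72. -114.] [ -34.   -8.  121.    4.   55. -109.] [ -38.  -15.  135.   25.   29. -130.] [ -38.  -30.  130.   16.   47. -119.]
  tip -90 [(-20, True), (30, True), (50, True), (60, True)]
  tip -45 [(-20, True), (30, True), (50, True), (60, True)]
  tip 0 [(-20, True), (30, True), (50, True), (60, True)]
  tip 30 [(-20, False), (30, True), (50, True), (60, True)]
  tip 60 [(-20, True), (30, True), (50, True), (60, True)]
  tip 90 [(-20, True), (30, True), (50, True), (60, True)]
  tip 120 [(-20, True), (30, True), (50, True), (60, True)]
```

The two cameras agree on the bites to about 3 mm. All seven lie within ±40 mm of the pan axis, so a centred sweep of the scoop covers them. Now I grasp the scoop.

```bash
sed -i 's/^LAM=10.; DEEP=.015/LAM=0.; DEEP=.019/' h.py; cat > v.py <<'E'
import sys,cv2,numpy as np
from station import bot
a=cv2.resize(bot.get_image("scene")["frame"][90:420,80:480,::-1],None,fx=1.5,fy=1.5); cv2.imwrite(f"pics/{sys.argv[1]}.png",a)
E
python3 - <<'E'
from h import *
y=np.degrees(sc[2])
bot.movep(*tcp([*sc[:2],.16],GRIP,y,0)); st("above")
bot.line_to(tcp([*sc[:2],.061],GRIP,y,0)[0],velocity=.12,stop_force=10); st("down")
bot.gripper_to(0.0); st("grip")
bot.line_to(tcp([*sc[:2],.19],GRIP,y,0)[0],velocity=.15); st("up")
E
python3 v.py g1
```

```text
above t=2.5 [ 0.4642 -0.0189  0.1413] [180.   -0.    8.5] F [-0.3  0.4 -0.4] w1.000
down t=3.5 [ 0.4647 -0.0185  0.0428] [ 1.8e+02 -1.0e-01  8.5e+00] F [-0.4 -0.1 -0.3] w1.001
grip t=4.0 [ 0.4642 -0.0182  0.0424] [-180.    -0.     8.5] F [-0.5  0.3  2.1] w0.250
up t=5.1 [ 0.4631 -0.0181  0.1696] [-1.8e+02  1.0e-01  8.5e+00] F [-0.   1.3 -1.6] w0.248
```

View pics/g1.png

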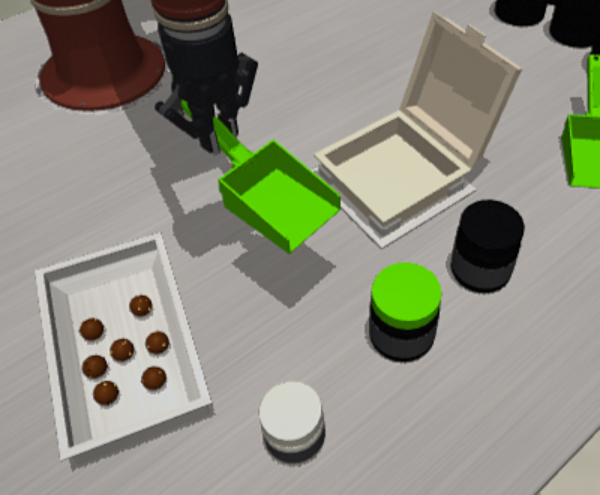

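The scoop is held level at about (265,195), with everything else in place. Now the scooping sweep.

```bash
cat > scoop.py <<'E'
from h import *
Y=np.degrees(pan[2]); yo=0.0
def pose(x,z,p): return tcp([*w(pan,x,yo),z],LIP,Y,p)
bot.movep(*pose(-.10,.14,34)); st("above")
def go(x,z,p,v,f=None):
    pos,rot=pose(x,z,p); s=bot.line_to(pos,rot,velocity=v,stop_force=f); st(f"{x,z,p} stop={s}"); return s
go(-.072,.012,36,.12)
go(-.066,.0045,34,.05,12)
for x,z,p in((-.03,.0045,24),(.01,.0045,17),(.06,.0045,9),(.095,.0045,4)):
    if go(x,z,p,.06,14): break
E
python3 scoop.py; python3 v.py s1
```

```text
above t=6.0 [ 0.3323 -0.1694  0.26  ] [-179.9   34.   -17. ] F [-0.1 -1.1 -1.5] w0.247
(-0.072, 0.012, 36) stop=False t=7.2 [ 0.3636 -0.1796  0.1372] [180.   35.9 -17.1] F [-0.1 -0.2 -1. ] w0.248
(-0.066, 0.0045, 34) stop=False t=7.6 [ 0.3648 -0.1799  0.1258] [180.   34.  -17.1] F [-0.3  0.2 -1. ] w0.246
(-0.03, 0.0045, 24) stop=False t=8.2 [ 0.3806 -0.1848  0.1058] [180.   24.  -17.1] F [ 0.5 -0.2 -1.7] w0.246
(0.01, 0.0045, 17) stop=False t=8.8 [ 0.408  -0.1931  0.0897] [-180.    17.   -17.1] F [ 0.2 -0.2 -1.2] w0.246
(0.06, 0.0045, 9) stop=False t=9.7 [ 0.4457 -0.2047  0.0702] [180.    9.  -17.1] F [-0.7 -0.5 -1.3] w0.247
(0.095, 0.0045, 4) stop=True t=10.2 [ 0.4666 -0.2111  0.0583] [-180.     5.3  -17. ] F [-1.7 -0.3  2.4] w0.245
```

View pics/s1.png

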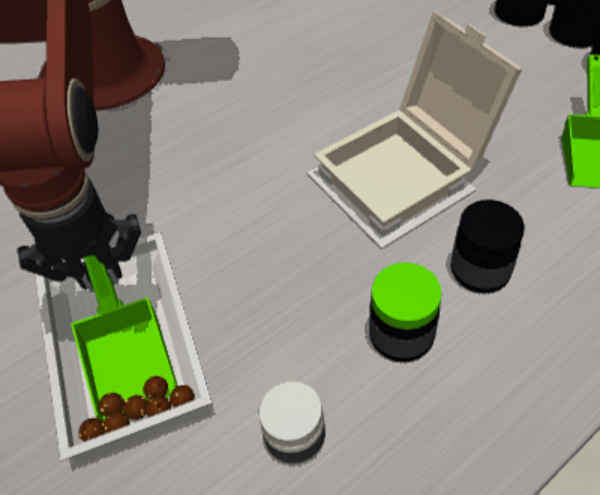

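The sweep stopped on force at lip x≈0.087. About five bites are at or on the lip around (112–157,387–422), with one outside at each side, (92,428) and (182,395). Now I climb the fillet while tilting the nose up.

```bash
cat > climb.py <<'E'
from h import *
Y=np.degrees(pan[2])
def go(x,z,p,v=.05,f=20):
    pos,rot=tcp([*w(pan,x,0),z],LIP,Y,p); s=bot.line_to(pos,rot,velocity=v,stop_force=f); st(f"{x,z,p} stop={s}"); return s
for x,z,p in((.089,.007,1),(.102,.0075,-1),(.108,.013,-4),(.114,.022,-9),(.117,.034,-14),(.116,.048,-19)):
    go(x,z,p)
E
python3 climb.py; python3 v.py s2
```

```text
(0.089, 0.007, 1) stop=False t=10.5 [ 0.4651 -0.2104  0.051 ] [-180.     1.1  -17.1] F [-0.5  1.2 -0.2] w0.245
(0.102, 0.0075, -1) stop=True t=10.7 [ 0.4655 -0.2109  0.0483] [180.    1.1 -17. ] F [-0.3 -0.1 -0.5] w0.245
(0.108, 0.013, -4) stop=True t=11.1 [ 0.4721 -0.2128  0.044 ] [180.   -1.8 -16.9] F [0.5 1.4 2.3] w0.242
(0.114, 0.022, -9) stop=True t=11.3 [ 0.4744 -0.2136  0.0423] [180.   -4.  -16.9] F [-0.1  0.9  2. ] w0.246
(0.117, 0.034, -14) stop=True t=11.5 [ 0.4767 -0.2148  0.0405] [180.   -7.2 -16.9] F [-1.4 -0.8  2. ] w0.246
(0.116, 0.048, -19) stop=True t=11.7 [ 0.4781 -0.2144  0.0374] [-180.   -12.9  -17. ] F [-2.2  0.7  0.6] w0.245
```

View pics/s2.png

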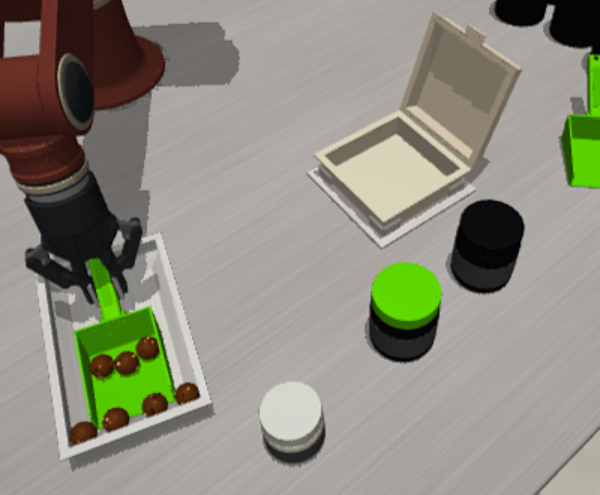

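Three bites are well inside the bowl at (102,365), (126,362) and (148,347), and two more sit at the lip. I'll finish the tilt and lift, and count the blobs by code.

```bash
cat > blobs.py <<'E'
import cv2,numpy as np
from station import bot
def blobs(n="scene"):
    a=bot.get_image(n)["frame"]; h=cv2.cvtColor(a,cv2.COLOR_RGB2HSV)
    m=((h[...,0]<20)&(h[...,1]>110)&(h[...,2]>25)&(h[...,2]<190)).astype(np.uint8)
    m[:, 480:]=0
    k,_,s,c=cv2.connectedComponentsWithStats(m); return [(*c[i].round().astype(int).tolist(),int(s[i,4])) for i in range(1,k) if 25<s[i,4]<1500 and c[i][1]>100]
E
cat > lift.py <<'E'
from h import *; from blobs import blobs
Y=np.degrees(pan[2])
def go(x,z,p,v=.06,f=30):
    pos,rot=tcp([*w(pan,x,0),z],LIP,Y,p); s=bot.line_to(pos,rot,velocity=v,stop_force=f); st(f"{x,z,p} stop={s}")
go(.116,.046,-18); go(.113,.06,-22,.04); go(.10,.10,-22,.08)
bot.pause(.3); print(blobs()); print(blobs("top"))
E
python3 lift.py; python3 v.py s3
```

```text
(0.116, 0.046, -18) stop=False t=12.0 [ 0.484  -0.2164  0.0379] [-180.   -17.6  -17. ] F [-14.5   4.   10.3] w0.245
(0.113, 0.06, -22) stop=False t=12.3 [ 0.4825 -0.2159  0.0398] [-180.   -21.8  -17.1] F [-3.3 -0.9 -2.9] w0.243
(0.1, 0.1, -22) stop=False t=12.9 [ 0.4719 -0.2127  0.0815] [180.  -22.  -17.1] F [-0.4 -0.2 -1.6] w0.249
[(170, 297, 167), (145, 305, 380), (189, 319, 34)]
[(293, 468, 1071)]
```

View pics/s3.png

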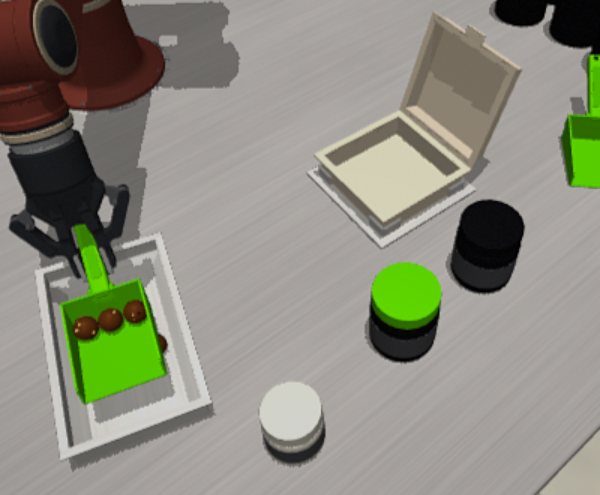

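Three bites sit against the back of the bowl; the others have rolled back into the pan. I'll carry the scoop to the pack and tip gently.

```bash
cat > tip.py <<'E'
from h import *; from blobs import blobs
Y=np.degrees(pan[2]); K=np.degrees(pk[2])
bot.line_to(*tcp([*w(pan,.09,0),.16],LIP,Y,-22),velocity=.12)
c=w(pk,-.01,-.005)
bot.line_to(*tcp([*c,.16],LIP,K,-22),velocity=.2); st("over")
bot.line_to(*tcp([*c,.105],LIP,K,-22),velocity=.1)
for p,z in((-10,.075),(0,.058),(6,.056),(15,.05),(30,.045),(48,.045)):
    bot.line_to(*tcp([*c,z],LIP,K,p),velocity=.06)
bot.pause(.4); st("tipped")
bot.line_to(*tcp([*c,.16],LIP,K,40),velocity=.15)
bot.movep(*tcp([*sc[:2],.18],GRIP,np.degrees(sc[2]),0)); st("away"); print(blobs()); print(blobs("top"))
E
python3 tip.py; python3 v.py t1
```

```text
over t=16.4 [0.364  0.2138 0.1413] [180. -22.  -3.] F [-0.3 -0.8 -1.7] w0.247
tipped t=20.8 [0.4503 0.2099 0.1877] [-180.    48.    -2.9] F [ 0.8 -0.2 -0.4] w0.246
away t=22.7 [ 0.464  -0.0179  0.1609] [-1.799e+02  1.000e-01  8.500e+00] F [ 0.2 -0.3 -0.8] w0.246
[(367, 211, 44), (349, 221, 95), (162, 314, 165), (144, 317, 168), (183, 319, 168), (152, 337, 183)]
[(253, 251, 54), (268, 251, 28), (388, 278, 27), (384, 293, 267)]
```

View pics/t1.png

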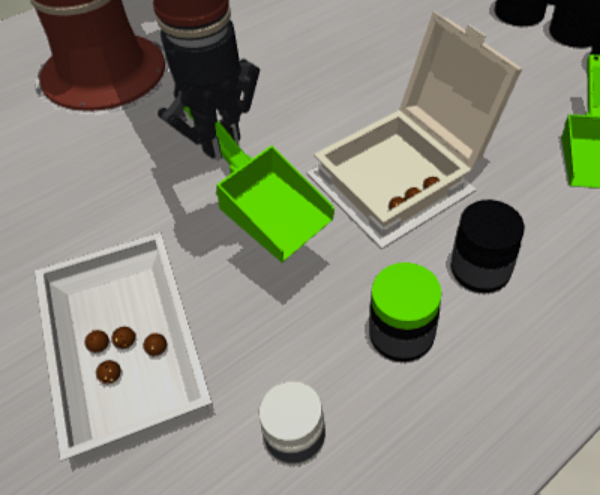

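The picture shows three bites in the pack, at (397,202), (413,193) and (431,183), and four in the pan. Now I lay the scoop down at its old spot and fold the lid.

```bash
cat > lid.py <<'E'
from h import *
y=np.degrees(sc[2]); K=np.degrees(pk[2])
s=bot.line_to(tcp([*sc[:2],.0625],GRIP,y,0)[0],velocity=.08,stop_force=5); st(f"laid {s}")
bot.gripper_to(1.0); st("open")
bot.line_to(tcp([*sc[:2],.20],GRIP,y,0)[0],velocity=.15); bot.gripper_to(0.0)
def L(yy,z): return np.array([*w(pk,0,yy),z])
q=bot.get_obs()["q"]; best=None
for a in(90,-90):
    rot=(R.from_euler("z",K,degrees=True)*R.from_euler("x",180,degrees=True)*R.from_euler("z",a,degrees=True)).as_euler("xyz",degrees=True)
    j=bot.solve_ik(L(.225,.30),rot)
    if j is not None and (best is None or abs(j[5]-q[5])<best[0]): best=(abs(j[5]-q[5]),rot)
rot=best[1]
bot.line_to(bot.get_obs()["eef_pos"]+[0,0,.14],velocity=.2)
bot.movep(L(.225,.31),rot); st("outside")
bot.line_to(L(.225,.17),velocity=.15)
print(bot.line_to(L(.058,.17),velocity=.1,stop_force=20)); st("swept")
def F(f,r=.130): f=np.radians(f); return L(.083-r*np.cos(f)+.028*np.sin(f)+.011,.046+r*np.sin(f)+.028*np.cos(f))
for f in(56,45,34,23,12,4):
    if bot.line_to(F(f),velocity=.1,stop_force=20): st(f"stop at {f}")
print(bot.line_to(L(-.036,.068),velocity=.03,stop_force=12)); st("pressed")
bot.line_to(L(-.036,.09),velocity=.08); bot.line_to(L(-.06,.09),velocity=.08)
print(bot.line_to(L(-.06,.068),velocity=.03,stop_force=12)); st("pressed2")
bot.line_to(L(-.06,.25),velocity=.15); bot.movep(np.array([.35,-.05,.35]),rot); st("clear")
E
python3 lid.py; python3 - <<'E'
import cv2,numpy as np
from station import bot
a=bot.get_image("scene")["frame"][90:420,80:480,::-1]; b=bot.get_image("top")["frame"][200:360,150:520,::-1]
a=cv2.resize(a,None,fx=1.2,fy=1.2)[:, :]; b=cv2.resize(b,(480,208)); cv2.imwrite("pics/fin.png",np.vstack([a,b])[:600])
E
```

```text
laid True t=24.0 [ 0.4629 -0.0181  0.0576] [-1.8e+02  1.0e-01  8.5e+00] F [ 1.3 -0.3  1.7] w0.243
open t=24.6 [ 0.462  -0.018   0.0578] [-179.9    0.2    8.5] F [-0.6  0.2 -0. ] w1.000
outside t=28.9 [0.5445 0.4342 0.3104] [180.   0.  87.] F [ 0.2 -0.3  0.5] w-0.002
False
swept t=31.8 [0.5354 0.2689 0.1699] [-180.     0.    87.1] F [-0.5  0.3  0. ] w0.000
True
pressed t=34.5 [0.5316 0.1757 0.0739] [179.9  -0.   87.1] F [-2.5  0.5  7.5] w-0.001
True
pressed2 t=35.9 [0.5294 0.1509 0.0738] [-180.     0.    87.1] F [-3.1 -0.3  7.4] w-0.001
clear t=38.3 [ 0.3503 -0.0497  0.3494] [-180.    -0.    87.1] F [ 0.7  0.  -0.2] w-0.002
```

View pics/fin.png

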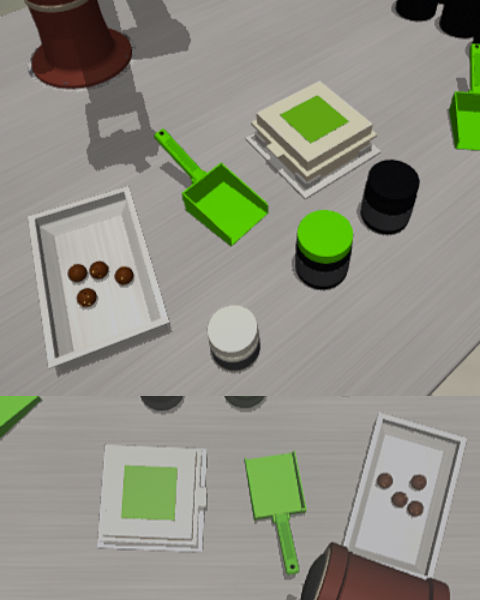

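```bash
python3 -c "
from station import bot
bot.hand_in(); print(bot.get_obs()['clock'])"
```

```text
the job is handed in; nothing more can be done
the job is handed in; nothing more can be done
```

The job is done and handed in, with the clock at about 38 s of the 72 s allowed. I gripped the near green scoop by its handle, scooped three bites out of the pan and tipped them into the pack. I then laid the scoop back at its old spot on the bench and folded the lid shut.

**Bites:** The picture taken after tipping shows three bites in the pack and four still in the pan. The last picture shows the same four in the pan and none on the bench. In the pictures I took, the gripper was not near the bites.

**Lid:** Pressing it at two points, 119 and 143 mm from the hinge, stopped the tool at 73.9 and 73.8 mm. The shut height is 74 mm, so the lid is flat and closed.

**Scene:** In the last picture the scoop lies flat on the bench and the jars appear to be where they stood. The arm was lifted clear and touching nothing.

**Checks that failed or disagreed:**
- Several 14–20 N force stops tripped while the scoop was pushing and climbing in the pan. Logged forces there stayed below about 20 N.
- The scoop touched the bench about 14 mm higher than expected when I laid it down, so it had probably tilted slightly in the grip. It dropped a little on release and settled flat.
- The pan fit was off by up to about 2 px in one camera, which caused no trouble.

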